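Close up the pickling crocks

TASK

Put the washed pickling crocks back together for storage: lower each of the two loose stoneware weights gently (do not drop it) into the empty crock of its size, knob up and flat on the floor of the crock, then put on each of the three crocks the wooden lid that fits it, fully seated. The middle-sized crock already has its weight inside. Leave the crocks and the shaker among them standing where they are.

Things in the scene. Friction and masses are not known exactly. Their poses are not given: they have to be found in the camera images.
- crock_large: Largest of three squat round open white pickling crocks, upright: outer diameter 130 mm, height 80, mouth inner diameter 116, flat inner floor 8 above the worktop. Origin: centre of its underside, z up. It is empty.
- crock_mid: Middle-sized of three squat round open white pickling crocks, upright: outer diameter 109 mm, height 72, mouth inner diameter 96, flat inner floor 7 above the worktop. Origin: centre of its underside, z up. Its own weight already lies inside and stays (knob top 10 below the rim); it lacks only its lid.
- crock_small: Smallest of three squat round open white pickling crocks, upright: outer diameter 88 mm, height 64, mouth inner diameter 76, flat inner floor 7 above the worktop. Origin: centre of its underside, z up. It is empty.
- lid_large: Largest of three round pale wooden lids, knob up, about 140 g. Flange diameter 132 mm, 11 thick; below it a plug, diameter 108, 7 deep, for the largest crock's mouth (4 play all round). Knob head diameter 26, straight sides 30 to 42 above the origin, top at 47. Origin: centre of plug's underside, z up; when seated, 7 below the rim.
- lid_mid: Middle-sized of three round pale wooden lids, knob up, about 100 g. Flange diameter 111 mm, 11 thick; below it a plug, diameter 88, 7 deep, for the middle-sized crock's mouth (4 play all round). Knob head diameter 26, straight sides 30 to 42 above the origin, top at 47. Origin: centre of plug's underside, z up; when seated, 7 below the rim.
- lid_small: Smallest of three round pale wooden lids, knob up, about 70 g. Flange diameter 90 mm, 11 thick; below it a plug, diameter 68, 7 deep, for the smallest crock's mouth (4 play all round). Knob head diameter 26, straight sides 30 to 42 above the origin, top at 47. Origin: centre of plug's underside, z up; when seated, 7 below the rim.
- weight_large: Larger of two loose grey stoneware weights, for the largest crock, about 340 g: disc of diameter 96 mm, 17 thick, slim stem, knob of diameter 18 on top (straight sides 43 to 59 above the origin, top at 62). Origin: centre of the underside, z up. On the crock's floor it has 10 play all round, knob top 10 below the rim.
- weight_small: Smaller of two loose grey stoneware weights, for the smallest crock, about 150 g: disc of diameter 60 mm, 17 thick, slim stem, knob of diameter 18 on top (straight sides 28 to 44 above the origin, top at 47). Origin: centre of the underside, z up. On the crock's floor it has 8 play all round, knob top 10 below the rim.
- salt_shaker: Glass shaker with a grey cap, 44 mm in diameter, 90 tall, standing upright among the crocks and lids; a bystander, to be left alone. Origin: centre of its underside, z up.
Things that resemble listed ones, but are neither listed nor needed, are in the scene too. Leave any blue or turquoise look-alike of the weight_large alone.

How it is judged:
By the outcome, as a careful person would: the job done as asked, in the order asked, and still so for the second after the job is handed in, with the robot touching nothing.
It also fails if it takes over 122 s, if anything falls off the work surface, if the arm or the gripper's body presses on something with over 40 N, if the wrist force passes 120 N, or if a joint passes its speed limit or range.

ROBOT

A 6-joint arm with a two-finger parallel gripper is mounted at the origin on the work surface; the furniture and walls round the work are solid. World frame = base frame: x ahead of the robot, y to its left, z up, the work surface at z = 0. Lengths are in mm, angles in rad, forces in N, time in s.
With the tool pointing down it reaches from about 400 to 925 mm from the base axis. Payload 12.5 kg.
Tool frame: the origin (TCP) lies midway between the tips of the shut fingers; the grasp point (between the pads) lies 19 mm behind it; z points along the fingers, y is the line along which they close (so a half turn about z gives the same grasp; the last joint's range is limited). The gripper opens to 95 mm and grips with 3 to 60 N. Pads are 20 mm wide; open, the fingers measure 119 mm over their backs; the gripper's body (75 mm by 180 mm) begins 59 mm behind the grasp point.
Start: joints at [1.038, 0.491, 1.559, -0, 1.092, -0.106], TCP at [258.711, 568.96, 214.661] pointing down, gripper open.
Joint ranges: [-3.1, 3.1], [-0.84, 2.19], [0.05, 2.79], [-1.13, 4.28], [0.06, 2.93], [-2.69, 2.69]. Speed limits (rad/s): [2.22, 2.22, 2.79, 3.14, 3.14, 3.14].

INTERFACE

Orientations are given as [roll, pitch, yaw] about the fixed x, y, z axes, in that order (R = Rz(yaw) Ry(pitch) Rx(roll)).
In Python, from cell import state, viewer, env, models gives the robot as it stands. The module is installed in compiled form; this text tells all that it offers.
- The arm moves only by the tool arm_command, never from a script. Its argument "rows" is a list of rows, each a list of 2 entries, a list of its own where there are three numbers: the shift along the tool's x, y, z normalised to -1 to 1, where 1 is 0.25 m, then the turn about the tool's z normalised to -1 to 1, where 1 is pi rad. A call has exactly 5 rows; each row shifts and turns the commanded pose from where the row before left it, along the tool's axes as they then stand; what a row does not reach is not made up. A row lasts 1/10 s, in which the tool goes at most 50 mm and 8.59 degrees, less where a joint would pass 70% of its speed; a pose out of reach is approached as far as the arm can. A call with a number of a shift or a turn outside -1 to 1 is refused whole. A call with a gripper value outside its range is refused whole. "claw" is the opening, from 0 (shut) to 1 (fully open), set as the call begins (left out, the last holds). The fingers move at their own pace and stop on an object; the grip force is fixed at half the most. Time passes only in rows, so rows that do not move let the fingers close, or fill a call up. It gives the time, the measured TCP pose, the force, the opening and the grip force at its end, in the units of the state.
- state(): the state, without advancing time (a new reading comes with each control period).
- viewer.read_camera(name): name is "scene" or "top" or "wrist"; returns (picture, depth): 420x560x3 uint8, red, green, blue; 420x560 float32, mm along the optical axis (not along the pixel's ray), 0 where there is no reading.
- viewer.get_calibration(name): a dict with "camera_matrix" (3x3 intrinsics, pixels), "world_to_cam" (4x4, takes a point from world to camera coordinates). Camera axes: x right, y up, looking along -z (the intrinsics and any distortion apply to the point x, -y, -z); pixel columns grow to the right and rows downward; lengths in mm; the calibration is good to about 2 mm. A picture is of the moment at which its call begins: read the wrist's pose just before it. get_calibration takes no time and is no camera call; for the wrist camera it gives the pose at the moment of the call.
- env.job_done(): hands the job in; it is judged then, once.
Trained networks look in the newest picture that a camera, given by its name, has taken for a name from the list of things; names that differ only in an ending like _2 or _b are one class to them, and where a whole thing is asked for, a point or a joint stands for the part that bears it (a point fixed in the world has none). Each returns a list of dicts, best first, with "confidence" (0 to 1); they miss things now and then, are a little off and sometimes report something else, mostly with a low value. They report only what shows in the picture. A call takes as long as a camera call. They do not tell look-alikes from the thing itself.
- models.search_frame(camera, label): "position" ([x, y, z] in mm, in world coordinates, good to about 4 mm: the middle of the surface that is visible of it).
- models.mark_of(camera, label): "position" ([x, y, z] in mm, in world coordinates, good to about 4 mm: a listed point, or the origin of a listed thing).
The state is a dict: "t": time; "joints": joint angles; "qvel": joint speeds; "tau": joint torques, N m; "eef_pos": TCP position; "tcp_rot": TCP orientation; "ft_force": force on the tool from outside, world axes, zero at the start; "moment": the same for the moment, N m; "opening": opening from 0.0 (shut) to 1.0 (fully open); "grip_force": force on a finger pad.
Only numpy, scipy, OpenCV 4.12 (cv2) and the standard library are available. Lean on these libraries where they do the work, as an engineer would, in place of code of your own. Each camera call takes 0.05 s, during which the arm holds its last target. There are 200 camera calls.

## Working session

There is one attempt and no reset: what is moved stays moved. The work goes in short steps, Python scripts to look and compute and a tool call to move; the robot and the scene stay as the last step left them, time stands still between calls to the robot, and variables do not carry over. Pictures are saved under pics/ and viewed, at most 14 in all, crops included, and the job is handed in when it is done.

Besides the shell and the picture viewer there is one more tool, called after "Emit:" by a JSON object that holds its "method" and its "body". arm_command: Moves the arm, as the interface text tells. Scaled input: -1 to 1 covers 0.25 m each way for a shift and pi rad each way for a turn. Its arguments: {"type":"object","properties":{"rows":{"type":"array","items":{"type":"array"}},"claw":{"type":"number"}},"required":["rows"]}

```bash
mkdir -p pics
cat > h.py <<'E'
import numpy as np, cv2
from cell import state, viewer, env, models
def shot(n,f=None):
    c=viewer.get_calibration(n); p,d=viewer.read_camera(n)
    if f: cv2.imwrite('pics/'+f,p[:,:,::-1])
    return p,d,c
def world(d,c):
    K=np.array(c["camera_matrix"]);T=np.linalg.inv(np.array(c["world_to_cam"]))
    v,u=np.indices(d.shape)
    X=np.stack([(u-K[0,2])/K[0,0]*d,-(v-K[1,2])/K[1,1]*d,-d,np.ones_like(d)],-1)
    return (X@T.T)[...,:3]
def pix(c,P):
    K=np.array(c["camera_matrix"]);q=np.array(c["world_to_cam"])@np.append(P,1)
    return np.round([K[0,0]*q[0]/-q[2]+K[0,2],K[1,1]*-q[1]/-q[2]+K[1,2]]).astype(int)
E
python3 - <<'E'
from h import *
print(state())
for n in("top","scene"):
    p,d,c=shot(n,n+'0.png')
    for l in "crock_large crock_mid crock_small lid_large lid_mid lid_small weight_large weight_small salt_shaker".split():
        print(n,l,[(np.round(r["position"]).astype(int).tolist(),round(r["confidence"],2),pix(c,r["position"]).tolist()) for r in models.mark_of(n,l)])
E
```

```text
{'t': 0.0, 'joints': array([ 1.03840471e+00,  4.91538275e-01,  1.55946482e+00,  3.24973286e-05,
        1.09171104e+00, -1.05626981e-01]), 'qvel': array([-7.91643145e-05,  2.04704783e-03,  1.26720390e-03,  1.09960523e-03,
        9.84355280e-04, -5.02504849e-04]), 'tau': array([ 8.36797371e-04, -6.12654090e+01, -2.58189315e+01,  6.92310906e-02,
        4.81397426e-02, -9.55186692e-05]), 'eef_pos': array([258.56259849, 568.7290063 , 214.06968431]), 'tcp_rot': array([-3.14048046e+00, -1.46900197e-04,  2.71481294e+00]), 'ft_force': array([ 0.27506928, -0.18017111,  0.16498717]), 'moment': array([ 0.02083933, -0.0237728 ,  0.04232929]), 'grip_force': 0.0, 'opening': 0.9956696063338067}
top crock_large [([588, 364, -3], 0.71, [154, 180])]
top crock_mid [([654, 191, -4], 0.8, [209, 160]), ([602, -360, 0], 0.4, [380, 177])]
top crock_small [([417, 273, 3], 0.72, [180, 232])]
top lid_large [([487, -94, 4], 0.78, [297, 211]), ([422, -271, -1], 0.23, [354, 232])]
top lid_mid [([425, -274, -2], 0.57, [354, 231]), ([687, 11, -4], 0.33, [265, 151])]
top lid_small [([468, 107, 2], 0.81, [234, 217]
[... 234 characters left out ...]
r [([689, 13, -2], 0.68, [264, 150])]
scene crock_large [([584, 364, -1], 0.6, [214, 180])]
scene crock_mid [([650, 190, 0], 0.75, [260, 187]), ([600, -363, 1], 0.37, [391, 244])]
scene crock_small [([418, 278, -5], 0.91, [195, 201])]
scene lid_large [([484, -95, 0], 0.89, [292, 228])]
scene lid_mid [([429, -273, -2], 0.83, [330, 257])]
scene lid_small [([465, 106, 1], 0.71, [241, 210])]
scene weight_large [([294, -437, 2], 0.92, [356, 303]), ([467, -449, -2], 0.89, [396, 275]), ([664, -186, 2], 0.7, [350, 217])]
scene weight_small [([664, -187, 0], 0.67, [350, 218]), ([603, -365, -2], 0.57, [392, 244]), ([417, 275, -7], 0.26, [195, 202])]
scene salt_shaker [([688, 13, 1], 0.81, [305, 198])]
```

View pics/top0.png

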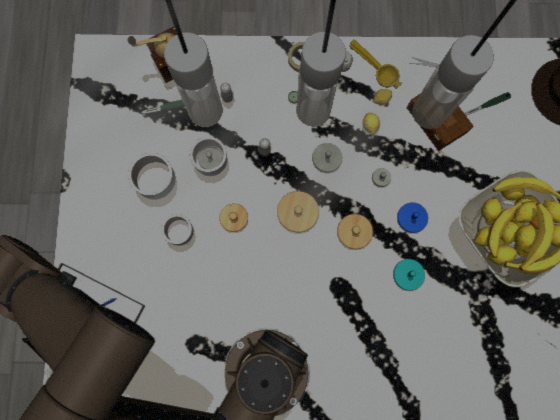

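View pics/scene0.png

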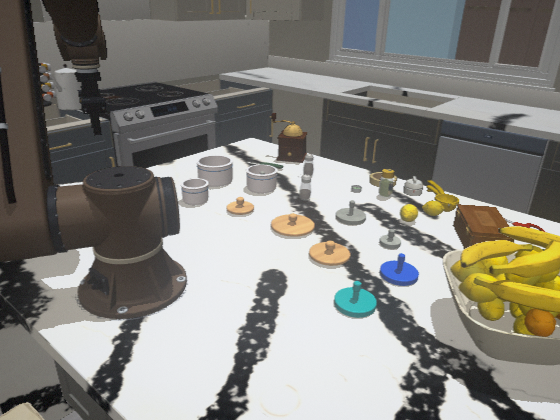

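The top view shows the crocks at (154,178) large, (209,157) mid with its weight, and (179,232) small. The lids are at (297,211) large, (354,231) mid and (234,217) small, and the shaker is at (264,148).

Candidates for the weights:
- **Large weight:** grey at (327,157), blue at (413,217), turquoise at (409,274). The description says grey, so (327,157).
- **Small weight:** grey at (381,177). The mid crock's own weight at (209,157) stays where it is.

Lamps hang above, so I'll check their height.

```bash
cat >> h.py <<'E'
from scipy.optimize import least_squares
def disc(W,xy,r,z,tol=5):
    "centre of the disc/ring whose top is at height z, outer radius r"
    for _ in range(4):
        m=(np.hypot(W[...,0]-xy[0],W[...,1]-xy[1])<r+8)&(abs(W[...,2]-z)<tol)
        P=W[m][:,:2].astype(np.float32)
        if len(P)<20: return None
        h=cv2.convexHull(P)[:,0]
        s=least_squares(lambda q:np.hypot(*(h-q[:2]).T)-q[2],[*xy,r],loss='soft_l1')
        xy=s.x[:2]
    return np.round(s.x,1),len(P),np.round(np.median(W[m][:,2]),1),np.round(np.sqrt(np.mean(s.fun**2)),1)
things=dict(crock_large=((588,364),65,80),crock_mid=((652,190),54.5,72),crock_small=((417,274),44,64),lid_large=((486,-94),66,18),lid_mid=((427,-273),55.5,18),lid_small=((467,107),45,18),weight_large=((664,-187),48,17),weight_small=((602,-361),30,17))
E
python3 - <<'E'
from h import *
p,d,c=shot("top"); W=world(d,c); np.save('w0.npy',W)
for k,v in things.items(): print(k,disc(W,*v))
for b in [(200,85),(318,80),(450,85)]:
    q=W[b[1]-50:b[1]+50,b[0]-35:b[0]+35].reshape(-1,3); q=q[q[:,2]>200]; print(q.min(0).round(),q.max(0).round())
m=(W[...,2]>150)&(d>0); m=m.astype(np.uint8)
n,l,s,_=cv2.connectedComponentsWithStats(m)
for i in range(1,n):
    if s[i,4]>20: q=W[l==i]; print(s[i],q.min(0).round(),q.max(0).round())
cc=viewer.get_calibration("wrist"); print(np.linalg.inv(cc["world_to_cam"]).round(2),np.round(cc["camera_matrix"]))
i=cv2.resize(np.ascontiguousarray(p[120:200,290:430]),None,fx=5,fy=5); cv2.imwrite('pics/crop1.png',i[:,:,::-1])
E
```

```text
crock_large (array([586.4, 359.9,  66.5]), 318, np.float64(80.0), np.float64(0.6))
crock_mid (array([652.8, 186.3,  55.8]), 244, np.float64(71.5), np.float64(0.6))
crock_small (array([419.6, 274.9,  45.5]), 200, np.float64(63.9), np.float64(0.5))
lid_large (array([485.1, -94.3,  65.2]), 1032, np.float64(17.8), np.float64(1.1))
lid_mid (array([ 424. , -271.3,   54.6]), 708, np.float64(18.0), np.float64(0.7))
lid_small (array([464.3, 106.3,  44.2]), 468, np.float64(17.5), np.float64(2.2))
weight_large (array([ 662. , -187.5,   47.2]), 492, np.float64(17.0), np.float64(0.7))
weight_small (array([ 597.6, -359.9,   29.3]), 190, np.float64(16.5), np.float64(0.7))
[159. -27. 974.] [ 460.   95. 1684.]
[ 159. -100.  977.] [ 462.  -27. 1684.]
[ 159. -256.  972.] [ 462.  -27. 1684.]
[ 164    0   59  127 3716] [414.  48. 974.] [ 461.   95. 1245.]
[ 296    0   50  127 3663] [ 414. -100.  977.] [ 462.  -52. 1247.]
[ 412    0  104  129 4278] [ 414. -261.  972.] [ 462. -213. 1250.]
[127  36   9  10  63] [968. 404. 150.] [993. 430. 190.]
[137  36  31  10 114] [975. 313. 150.] [1000.  404.  166.]
[492 177  68  23 801] [ 492. -830.  150.] [ 556. -642.  206.]
[ 480  200   80   74 3667] [ 284. -837.  150.] [ 496. -607.  242.]
[    0   235   308   185 22264] [ -95. -111.  174.] [334. 576. 780.]
[[ 4.2000e-01 -8.8000e-01 -2.3000e-01  1.9351e+02]
 [ 9.1000e-01  4.0000e-01  1.1000e-01  5.9928e+02]
 [-0.0000e+00 -2.5000e-01  9.7000e-01  3.8357e+02]
 [ 0.0000e+00  0.0000e+00  0.0000e+00  1.0000e+00]] [[364.   0. 275.]
 [  0. 364. 209.]
 [  0.   0.   1.]]
```

View pics/crop1.png

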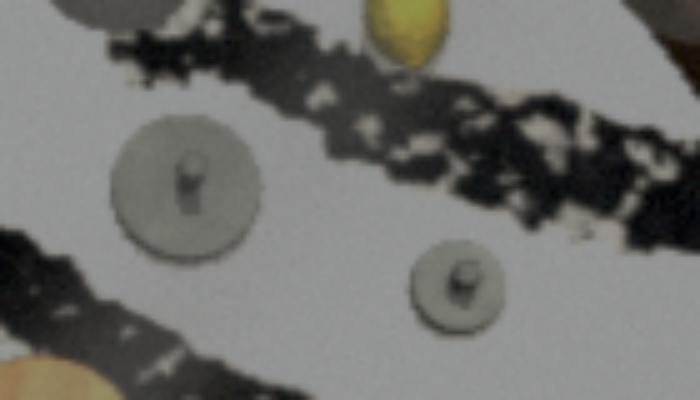

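The crop confirms the two plain grey knobbed discs: large at (186,188) and small at (458,288). Lamp bottoms are at about 970 mm, clear of the work. I'll turn the tool to yaw π/2, so that tool x is world y, tool y is world x and tool z is down.

Emit:
{"method": "arm_command", "body": {"rows": [[[0,0,0],0.0455],[[0,0,0],0.0455],[[0,0,0],0.0455],[[0,0,0],0.0455],[[0,0,0],0.0455]], "claw": 0.6}}

```text
t: 1.55
eef_pos: [258.7, 568.9, 214.6]
tcp_rot: [3.142, -0.0, 1.994]
ft_force: [-0.7, 0.7, -0.7]
opening: 0.638
grip_force: 0.0
```

Emit:
{"method": "arm_command", "body": {"rows": [[[0,0,0],0.0455],[[0,0,0],0.0455],[[0,0,0],0.0455],[[0,0,0],0],[[0,0,0],0]]}}

```text
t: 2.05
eef_pos: [258.7, 569.0, 214.7]
tcp_rot: [3.142, -0.0, 1.576]
ft_force: [0.3, -0.2, 0.0]
opening: 0.602
grip_force: 0.0
```

Emit:
{"method": "arm_command", "body": {"rows": [[[-0.08,0.04,0],0],[[-0.15,0.08,0],0],[[-0.15,0.08,0],0],[[-0.15,0.08,0],0],[[-0.15,0.08,0],0]]}}

```text
t: 2.55
eef_pos: [349.3, 397.6, 214.8]
tcp_rot: [3.141, -0.0, 1.576]
ft_force: [0.6, 1.0, -0.2]
opening: 0.601
grip_force: 0.0
```

Emit:
{"method": "arm_command", "body": {"rows": [[[-0.15,0.08,0],0],[[-0.15,0.08,0],0],[[-0.15,0.08,0],0],[[-0.15,0.08,0],0],[[-0.15,0.08,0],0]]}}

```text
t: 3.05
eef_pos: [449.5, 210.0, 214.9]
tcp_rot: [3.141, -0.0, 1.575]
ft_force: [-0.1, 1.2, -0.5]
opening: 0.6
grip_force: 0.0
```

Emit:
{"method": "arm_command", "body": {"rows": [[[-0.15,0.08,0],0],[[-0.15,0.08,0],0],[[-0.15,0.08,0],0],[[-0.15,0.08,0],0],[[-0.15,0.08,0],0]]}}

```text
t: 3.55
eef_pos: [549.6, 22.4, 214.8]
tcp_rot: [3.141, -0.0, 1.575]
ft_force: [0.5, 0.7, 0.8]
opening: 0.602
grip_force: 0.0
```

Emit:
{"method": "arm_command", "body": {"rows": [[[-0.15,0.08,0],0],[[-0.15,0.08,0],0],[[-0.15,0.08,0],0],[[-0.15,0.08,0],0],[[-0.15,0.08,0],0]]}}

```text
t: 4.05
eef_pos: [649.6, -165.1, 214.7]
tcp_rot: [3.141, -0.0, 1.575]
ft_force: [0.6, 0.5, -0.1]
opening: 0.603
grip_force: 0.0
```

Emit:
{"method": "arm_command", "body": {"rows": [[[-0.1,0.054,0],0],[[0,0,0],0],[[0,0,0],0],[[0,0,0],0],[[0,0,0],0]]}}

```text
t: 4.55
eef_pos: [662.4, -187.2, 215.0]
tcp_rot: [3.141, -0.0, 1.573]
ft_force: [-0.8, 0.3, 0.3]
opening: 0.595
grip_force: 0.0
```

Run:
```python
from h import *
p,d,c=shot("wrist",'w1.png'); W=world(d,c)
for k in ("weight_large","weight_small","lid_large"): print(k,disc(W,*things[k],3))
print([(r["position"],r["confidence"]) for r in models.mark_of("wrist","weight_large")])
# knob top
xy=things["weight_large"][0]; m=(np.hypot(W[...,0]-xy[0],W[...,1]-xy[1])<25)&(abs(W[...,2]-60)<5); print(m.sum(),W[m].mean(0), W[m].min(0),W[m].max(0))
print(state()["eef_pos"],d[d>0].min())
```

```text
weight_large (array([ 662.7, -185.8,   46.8]), 5458, np.float64(15.2), np.float64(0.2))
weight_small (array([ 600.8, -361.7,   25.4]), 745, np.float64(15.2), np.float64(3.1))
lid_large (array([486. , -92. ,  64.2]), 12671, np.float64(16.3), np.float64(0.3))
[([659.5, -186.8, 3.2], 0.6)]
288 [ 662.68049731 -185.40712527   59.77817143] [ 654.42264639 -194.64209601   55.4739559 ] [ 671.02012106 -177.14402402   62.55378822]
[ 662.45680185 -187.49127411  215.03180241] 53.26056
```

View pics/w1.png

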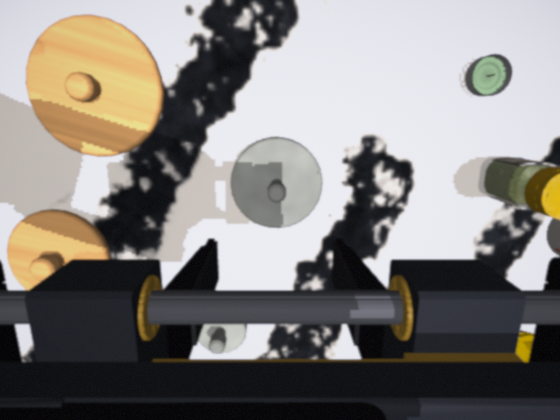

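The weight sits at pixel (277,182), centred between the fingertips at (213,245) and (340,245). Descending to grip its knob.

Emit:
{"method": "arm_command", "body": {"rows": [[[0.006,0.001,0.1],0],[[0,0,0.15],0],[[0,0,0.15],0],[[0,0,0.15],0],[[0,0,0.09],0]]}}

```text
t: 5.15
eef_pos: [661.8, -185.9, 52.0]
tcp_rot: [-3.139, -0.001, 1.572]
ft_force: [0.5, -0.7, 0.2]
opening: 0.602
grip_force: 0.0
```

Emit:
{"method": "arm_command", "body": {"rows": [[[0,0,0.05],0],[[0,0,0.03],0],[[0,0,0.008],0],[[0,0,0],0],[[0,0,0],0]]}}

```text
t: 5.65
eef_pos: [663.3, -187.0, 33.9]
tcp_rot: [3.14, 0.001, 1.571]
ft_force: [-0.2, 0.0, -0.1]
opening: 0.603
grip_force: 0.0
```

Emit:
{"method": "arm_command", "body": {"rows": [[[0,0,0],0],[[0,0,0],0],[[0,0,0],0],[[0,0,0],0],[[0,0,0],0]], "claw": 0}}

```text
t: 6.15
eef_pos: [662.8, -186.8, 32.6]
tcp_rot: [3.142, -0.0, 1.571]
ft_force: [0.4, 0.5, -0.1]
opening: 0.237
grip_force: 0.0
```

Emit:
{"method": "arm_command", "body": {"rows": [[[0,0,0],0],[[0,0,0],0],[[0,0,0],0],[[0,0,0],0],[[0,0,0],0]]}}

```text
t: 6.65
eef_pos: [662.9, -186.9, 32.6]
tcp_rot: [3.141, -0.0, 1.571]
ft_force: [1.2, 0.4, 0.6]
opening: 0.181
grip_force: 30.0
```

Emit:
{"method": "arm_command", "body": {"rows": [[[0,0,-0.03],0],[[0,0,-0.08],0],[[0,0,-0.14],0],[[0,0,-0.15],0],[[0,0,-0.1],0]]}}

```text
t: 7.15
eef_pos: [662.9, -186.9, 160.3]
tcp_rot: [3.14, 0.0, 1.571]
ft_force: [0.5, 0.4, -3.4]
opening: 0.179
grip_force: 30.0
```

Emit:
{"method": "arm_command", "body": {"rows": [[[0.06,-0.01,0],0],[[0.12,-0.02,0],0],[[0.15,-0.025,0],0],[[0.15,-0.025,0],0],[[0.15,-0.025,0],0]]}}

```text
t: 7.65
eef_pos: [634.8, -27.0, 155.9]
tcp_rot: [-3.139, -0.001, 1.571]
ft_force: [0.3, 0.9, -3.3]
opening: 0.178
grip_force: 30.0
```

Emit:
{"method": "arm_command", "body": {"rows": [[[0.15,-0.025,0],0],[[0.15,-0.025,0],0],[[0.15,-0.025,0],0],[[0.15,-0.025,0],0],[[0.15,-0.025,0],0]]}}

```text
t: 8.15
eef_pos: [603.2, 160.2, 156.0]
tcp_rot: [-3.139, 0.0, 1.572]
ft_force: [0.4, 0.3, -3.4]
opening: 0.177
grip_force: 30.0
```

Emit:
{"method": "arm_command", "body": {"rows": [[[0.15,-0.025,0],0],[[0.15,-0.025,0],0],[[0.12,-0.02,0],0],[[0.06,-0.01,0],0],[[0,0,0],0]]}}

```text
t: 8.65
eef_pos: [583.5, 280.0, 156.3]
tcp_rot: [-3.14, 0.0, 1.574]
ft_force: [-0.4, -0.1, -3.0]
opening: 0.186
grip_force: 30.0
```

Run:
```python
from h import *
p,d,c=shot("wrist",'w2.png'); W=world(d,c)
for k in ("crock_large","crock_mid","crock_small"): print(k,disc(W,*things[k],3))
s=state();e=s["eef_pos"];print(e,s["tcp_rot"],s["ft_force"])
print(disc(W,e[:2],48,e[2]-32.6+17,4))
```

```text
crock_large (array([585.8, 362. ,  66.6]), 5713, np.float64(78.5), np.float64(0.1))
crock_mid (array([652.2, 188.6,  55.8]), 270, np.float64(70.3), np.float64(1.1))
crock_small (array([419.3, 277.4,  45.7]), 3362, np.float64(62.5), np.float64(0.3))
[584.02413162 278.61692629 156.49137498] [-3.13979002e+00  8.01508561e-04  1.57293965e+00] [-0.86094505 -0.55395209 -3.2287687 ]
(array([582.7, 281.8,  46.8]), 12567, np.float64(138.7), np.float64(8.0))
```

View pics/w2.png

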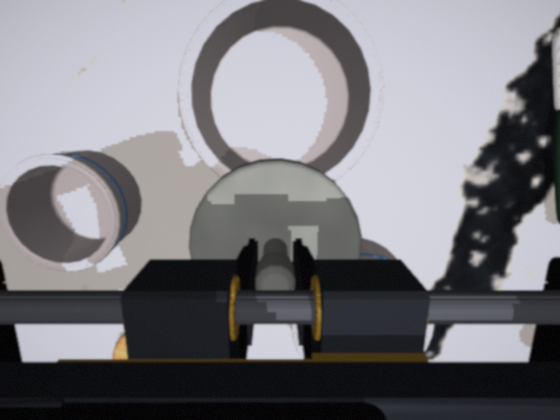

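The wrist view shows the large crock's empty mouth at (280,95), with the held weight just short of it at (275,215). Now over the mouth and down.

Emit:
{"method": "arm_command", "body": {"rows": [[[0.08,0,0],0],[[0.13,0,0],0],[[0.09,0,0],0],[[0.032,0,0],0],[[0,0,0],0]]}}

```text
t: 9.2
eef_pos: [584.9, 361.3, 157.1]
tcp_rot: [-3.141, 0.0, 1.572]
ft_force: [0.5, -0.4, -3.3]
opening: 0.178
grip_force: 30.0
```

Emit:
{"method": "arm_command", "body": {"rows": [[[0,0,0.04],0],[[0,0,0.08],0],[[0,0,0.08],0],[[0,0,0.08],0],[[0,0,0.06],0]]}}

```text
t: 9.7
eef_pos: [584.9, 359.6, 70.8]
tcp_rot: [-3.14, 0.001, 1.57]
ft_force: [-0.1, 0.1, -3.4]
opening: 0.183
grip_force: 30.0
```

Emit:
{"method": "arm_command", "body": {"rows": [[[0,0,0.04],0],[[0,0,0.03],0],[[0,0,0.02],0],[[0,0,0.012],0],[[0,0,0],0]]}}

```text
t: 10.2
eef_pos: [585.1, 361.2, 47.2]
tcp_rot: [3.141, -0.0, 1.571]
ft_force: [0.1, 0.3, -3.5]
opening: 0.181
grip_force: 30.0
```

Emit:
{"method": "arm_command", "body": {"rows": [[[0,0,0.006],0],[[0,0,0.006],0],[[0,0,0.004],0],[[0,0,0.004],0],[[0,0,0],0]]}}

```text
t: 10.7
eef_pos: [585.0, 361.1, 42.0]
tcp_rot: [-3.141, -0.0, 1.571]
ft_force: [1.2, 0.0, -4.0]
opening: 0.177
grip_force: 30.0
```

Emit:
{"method": "arm_command", "body": {"rows": [[[0,0,0.002],0],[[0,0,0.002],0],[[0,0,0.002],0],[[0,0,0],0],[[0,0,0],0]]}}

```text
t: 11.2
eef_pos: [585.1, 361.1, 40.7]
tcp_rot: [3.142, -0.0, 1.571]
ft_force: [0.2, -0.1, -3.3]
opening: 0.179
grip_force: 30.0
```

Emit:
{"method": "arm_command", "body": {"rows": [[[0,0,0.002],0],[[0,0,0.002],0],[[0,0,0],0],[[0,0,0],0],[[0,0,0],0]]}}

```text
t: 11.7
eef_pos: [585.1, 361.2, 40.6]
tcp_rot: [3.141, -0.0, 1.571]
ft_force: [-3.5, -1.9, 5.6]
opening: 0.179
grip_force: 30.0
```

Contact (force went from -3.4 to +5.6 N). Release, rise, and travel toward the small weight.

Emit:
{"method": "arm_command", "body": {"rows": [[[0,0,0],0],[[0,0,0],0],[[0,0,0],0],[[0,0,0],0],[[0,0,0],0]], "claw": 0.4}}

```text
t: 12.2
eef_pos: [585.1, 361.1, 39.6]
tcp_rot: [3.142, -0.0, 1.571]
ft_force: [0.5, -0.0, -1.3]
opening: 0.396
grip_force: 0.0
```

Emit:
{"method": "arm_command", "body": {"rows": [[[0,0,-0.05],0],[[0,0,-0.15],0],[[0,0,-0.19],0],[[0,0,-0.19],0],[[0,0,-0.12],0]]}}

```text
t: 12.7
eef_pos: [585.6, 361.4, 219.7]
tcp_rot: [3.137, -0.002, 1.571]
ft_force: [-0.6, 0.0, -0.1]
opening: 0.402
grip_force: 0.0
```

Run:
```python
from h import *
p,d,c=shot("wrist",'w3.png'); W=world(d,c)
print(disc(W,(585.8,362),48,25,4),disc(W,*things["crock_large"],3))
m=(np.hypot(W[...,0]-586,W[...,1]-362)<25)&(abs(W[...,2]-69)<5); print(m.sum(),W[m].mean(0),W[m][:,2].max()); print(state()["eef_pos"])
```

```text
(array([578.7, 360.3,  51.8]), 6330, np.float64(23.1), np.float64(1.6)) (array([585.6, 362.3,  66.5]), 3893, np.float64(78.5), np.float64(0.2))
285 [583.93059425 362.57178975  67.76235248] 70.62197262808945
[586.62722476 362.02324613 223.97394592]
```

View pics/w3.png

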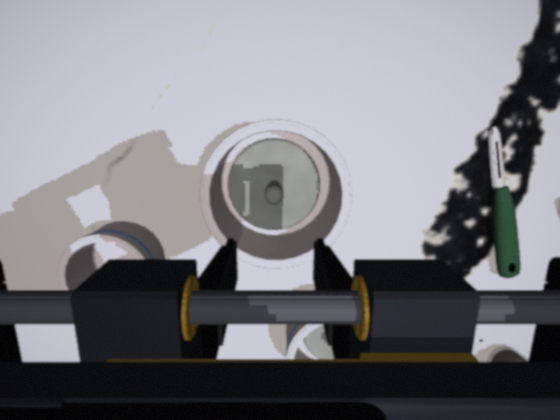

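The large weight lies flat inside its crock, knob at (273,192). On to the small weight.

Emit:
{"method": "arm_command", "body": {"rows": [[[-0.08,0.003,0],0],[[-0.14,0.003,0],0],[[-0.18,0.003,0],0],[[-0.18,0.003,0],0],[[-0.18,0.003,0],0]]}}

```text
t: 13.25
eef_pos: [588.1, 168.7, 214.3]
tcp_rot: [-3.141, 0.0, 1.571]
ft_force: [0.6, 1.3, 1.0]
opening: 0.397
grip_force: 0.0
```

Emit:
{"method": "arm_command", "body": {"rows": [[[-0.18,0.003,0],0],[[-0.18,0.003,0],0],[[-0.18,0.003,0],0],[[-0.18,0.003,0],0],[[-0.18,0.003,0],0]]}}

```text
t: 13.75
eef_pos: [591.7, -56.3, 214.3]
tcp_rot: [-3.141, -0.0, 1.571]
ft_force: [0.7, 0.2, -0.6]
opening: 0.401
grip_force: 0.0
```

Emit:
{"method": "arm_command", "body": {"rows": [[[-0.18,0.003,0],0],[[-0.18,0.003,0],0],[[-0.18,0.003,0],0],[[-0.18,0.003,0],0],[[-0.18,0.003,0],0]]}}

```text
t: 14.25
eef_pos: [595.4, -281.1, 214.2]
tcp_rot: [-3.141, -0.001, 1.571]
ft_force: [1.4, -0.2, -0.1]
opening: 0.402
grip_force: 0.0
```

Emit:
{"method": "arm_command", "body": {"rows": [[[-0.18,0.003,0],0],[[-0.1,0.003,0],0],[[-0.04,0.003,0],0],[[0,0,0],0],[[0,0,0],0]], "claw": 0.6}}

```text
t: 14.75
eef_pos: [598.7, -357.7, 214.4]
tcp_rot: [-3.141, -0.001, 1.572]
ft_force: [0.0, 0.0, 0.3]
opening: 0.602
grip_force: 0.0
```

Run:
```python
from h import *
p,d,c=shot("wrist"); W=world(d,c)
for k in ("weight_small","lid_mid"): print(k,disc(W,*things[k],3))
print(state()["eef_pos"])
```

```text
weight_small (array([ 598.4, -358.3,   28.9]), 1871, np.float64(15.1), np.float64(0.3))
lid_mid (array([ 424.4, -269.7,   53.8]), 8469, np.float64(16.3), np.float64(0.3))
[ 598.87017201 -357.41982273  214.62430855]
```

Emit:
{"method": "arm_command", "body": {"rows": [[[0,0,0.1],0],[[0,0,0.15],0],[[0,0,0.15],0],[[0,0,0.15],0],[[0,0,0.11],0]]}}

```text
t: 15.3
eef_pos: [598.7, -356.8, 47.7]
tcp_rot: [-3.14, -0.001, 1.573]
ft_force: [-0.3, -0.5, 0.7]
opening: 0.602
grip_force: 0.0
```

Emit:
{"method": "arm_command", "body": {"rows": [[[0,0,0.06],0],[[0,0,0.036],0],[[0,0,0.02],0],[[0,0,0],0],[[0,0,0],0]]}}

```text
t: 15.8
eef_pos: [599.4, -359.1, 21.8]
tcp_rot: [3.14, 0.001, 1.571]
ft_force: [-0.7, -0.4, -0.1]
opening: 0.599
grip_force: 0.0
```

Emit:
{"method": "arm_command", "body": {"rows": [[[0,0,0],0],[[0,0,0],0],[[0,0,0],0],[[0,0,0],0],[[0,0,0],0]], "claw": 0}}

```text
t: 16.3
eef_pos: [598.9, -358.9, 20.6]
tcp_rot: [3.141, -0.0, 1.571]
ft_force: [-0.4, -0.4, -0.1]
opening: 0.235
grip_force: 0.0
```

Emit:
{"method": "arm_command", "body": {"rows": [[[0,0,0],0],[[0,0,0],0],[[0,0,0],0],[[0,0,0],0],[[0,0,0],0]]}}

```text
t: 16.8
eef_pos: [598.9, -358.9, 20.6]
tcp_rot: [3.141, 0.0, 1.571]
ft_force: [0.1, -0.0, 0.2]
opening: 0.182
grip_force: 30.0
```

Emit:
{"method": "arm_command", "body": {"rows": [[[0,0,-0.03],0],[[0,0,-0.08],0],[[0,0,-0.14],0],[[0,0,-0.15],0],[[0,0,-0.1],0]]}}

```text
t: 17.3
eef_pos: [599.2, -359.1, 148.7]
tcp_rot: [3.14, 0.001, 1.571]
ft_force: [-0.2, -0.5, -1.5]
opening: 0.182
grip_force: 30.0
```

Emit:
{"method": "arm_command", "body": {"rows": [[[0.06,-0.04,0],0],[[0.12,-0.04,0],0],[[0.16,-0.04,0],0],[[0.16,-0.04,0],0],[[0.16,-0.04,0],0]]}}

```text
t: 17.8
eef_pos: [548.0, -192.5, 146.0]
tcp_rot: [3.141, -0.0, 1.571]
ft_force: [1.1, 1.1, -1.3]
opening: 0.177
grip_force: 30.0
```

Emit:
{"method": "arm_command", "body": {"rows": [[[0.16,-0.04,0],0],[[0.16,-0.04,0],0],[[0.16,-0.04,0],0],[[0.16,-0.04,0],0],[[0.16,-0.04,0],0]]}}

```text
t: 18.3
eef_pos: [498.1, 7.5, 146.2]
tcp_rot: [3.141, -0.0, 1.571]
ft_force: [0.6, -0.4, -1.0]
opening: 0.178
grip_force: 30.0
```

Emit:
{"method": "arm_command", "body": {"rows": [[[0.16,-0.04,0],0],[[0.16,-0.04,0],0],[[0.16,-0.04,0],0],[[0.16,-0.04,0],0],[[0.16,-0.04,0],0]]}}

```text
t: 18.8
eef_pos: [448.0, 207.6, 146.2]
tcp_rot: [3.141, -0.0, 1.571]
ft_force: [1.1, -0.2, -2.7]
opening: 0.175
grip_force: 30.0
```

Emit:
{"method": "arm_command", "body": {"rows": [[[0.16,-0.04,0],0],[[0.09,-0.04,0],0],[[0.032,-0.04,0],0],[[0,0,0],0],[[0,0,0],0]]}}

```text
t: 19.3
eef_pos: [418.7, 275.9, 145.9]
tcp_rot: [3.141, 0.0, 1.571]
ft_force: [0.5, 0.7, -0.4]
opening: 0.18
grip_force: 30.0
```

Run:
```python
from h import *
p,d,c=shot("wrist","w4.png"); W=world(d,c)
for k in ("crock_small","crock_large"): print(k,disc(W,*things[k],3))
e=state()["eef_pos"];print(e, disc(W,e[:2],30,e[2]-4,4))
```

```text
crock_small (array([418.8, 277.4,  45.6]), 2368, np.float64(62.4), np.float64(0.1))
crock_large (array([584.2, 361.1,  65.6]), 3815, np.float64(78.4), np.float64(1.9))
[419.01399538 275.63329847 145.84406709] (array([417.9, 277. ,  29.2]), 4471, np.float64(140.3), np.float64(1.5))
```

View pics/w4.png

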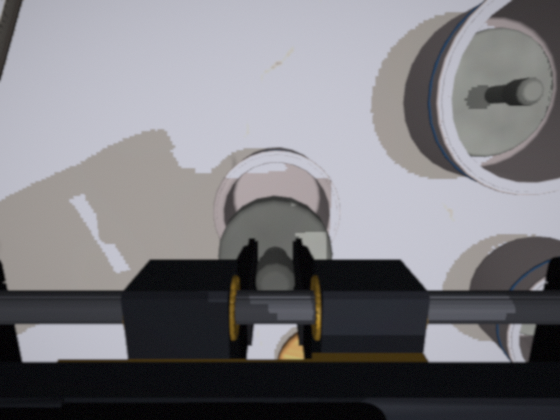

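The held weight at (275,245) is over the small crock at (277,215, foreshortened), aligned within 1–2 mm. Lowering.

Emit:
{"method": "arm_command", "body": {"rows": [[[0.004,0,0.04],0],[[0,0,0.09],0],[[0,0,0.09],0],[[0,0,0.08],0],[[0,0,0.06],0]]}}

```text
t: 19.85
eef_pos: [418.7, 276.5, 53.9]
tcp_rot: [-3.14, 0.001, 1.57]
ft_force: [-0.3, -0.8, -1.1]
opening: 0.177
grip_force: 30.0
```

Emit:
{"method": "arm_command", "body": {"rows": [[[0,0,0.04],0],[[0,0,0.024],0],[[0,0,0.016],0],[[0,0,0.008],0],[[0,0,0],0]]}}

```text
t: 20.35
eef_pos: [418.7, 277.6, 33.8]
tcp_rot: [3.141, -0.0, 1.571]
ft_force: [0.0, -0.2, -0.6]
opening: 0.177
grip_force: 30.0
```

Emit:
{"method": "arm_command", "body": {"rows": [[[0,0,0.006],0],[[0,0,0.005],0],[[0,0,0.004],0],[[0,0,0],0],[[0,0,0],0]]}}

```text
t: 20.85
eef_pos: [418.6, 277.6, 29.9]
tcp_rot: [3.142, -0.0, 1.571]
ft_force: [0.1, 0.9, -1.1]
opening: 0.178
grip_force: 30.0
```

Emit:
{"method": "arm_command", "body": {"rows": [[[0,0,0.003],0],[[0,0,0.002],0],[[0,0,0.002],0],[[0,0,0],0],[[0,0,0],0]]}}

```text
t: 21.35
eef_pos: [418.6, 277.5, 28.1]
tcp_rot: [-3.142, -0.0, 1.571]
ft_force: [0.2, -0.5, -1.9]
opening: 0.181
grip_force: 30.0
```

Emit:
{"method": "arm_command", "body": {"rows": [[[0,0,0.002],0],[[0,0,0.001],0],[[0,0,0],0],[[0,0,0],0],[[0,0,0],0]]}}

```text
t: 21.85
eef_pos: [418.7, 277.6, 27.5]
tcp_rot: [3.141, -0.0, 1.571]
ft_force: [0.9, -0.6, 1.5]
opening: 0.18
grip_force: 30.0
```

Emit:
{"method": "arm_command", "body": {"rows": [[[0,0,0],0],[[0,0,0],0],[[0,0,0],0],[[0,0,0],0],[[0,0,0],0]], "claw": 0.36}}

```text
t: 22.35
eef_pos: [418.6, 277.6, 27.4]
tcp_rot: [3.142, -0.0, 1.571]
ft_force: [0.2, -0.2, 0.1]
opening: 0.357
grip_force: 0.0
```

Emit:
{"method": "arm_command", "body": {"rows": [[[0,0,-0.05],0],[[0,0,-0.15],0],[[0,0,-0.19],0],[[0,0,-0.19],0],[[0,0,-0.165],0]]}}

```text
t: 22.85
eef_pos: [418.3, 277.4, 217.1]
tcp_rot: [3.14, -0.001, 1.571]
ft_force: [0.4, 0.2, -0.7]
opening: 0.361
grip_force: 0.0
```

Emit:
{"method": "arm_command", "body": {"rows": [[[0,0,0],0],[[0,0,0],0],[[0,0,0],0],[[0,0,0],0],[[0,0,0],0]]}}

```text
t: 23.35
eef_pos: [418.3, 277.4, 212.7]
tcp_rot: [-3.14, 0.001, 1.571]
ft_force: [0.4, 0.2, -0.1]
opening: 0.356
grip_force: 0.0
```

Run:
```python
from h import *
p,d,c=shot("wrist","w5.png"); W=world(d,c)
for k in ("crock_small",): print(k,disc(W,*things[k],3),disc(W,*things[k],6))
m=(np.hypot(W[...,0]-419,W[...,1]-277)<25)&(abs(W[...,2]-53)<5); print(m.sum(),W[m].mean(0),W[m][:,2].max()); print(state()["eef_pos"])
m=(np.hypot(W[...,0]-419,W[...,1]-277)<33)&(abs(W[...,2]-24)<6);q=W[m]; print(m.sum(),np.linalg.lstsq(np.c_[q[:,:2]-[419,277],np.ones(len(q))],q[:,2],rcond=None)[0])
```

```text
crock_small (array([418.7, 277.2,  45.6]), 2348, np.float64(62.4), np.float64(0.2)) (array([418.6, 277.2,  45.8]), 2683, np.float64(62.3), np.float64(0.2))
269 [417.62888773 278.64213906  51.86600187] 54.5391488290652
[418.39450133 277.42360149 212.79796384]
2340 [-1.57418803e-04 -3.04303776e-03  2.18655811e+01]
```

View pics/w5.png

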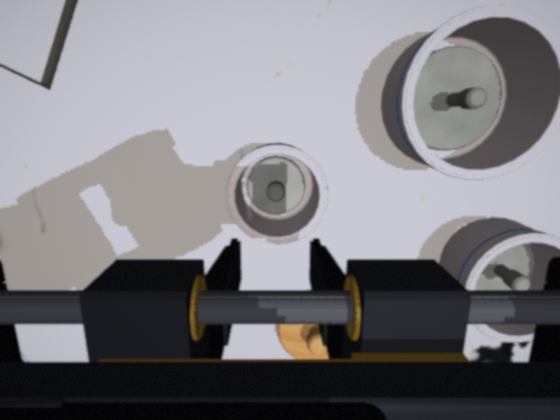

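Both weights are flat in their crocks (tilt fit is about 0, small knob at (276,190)). Now the small lid.

Emit:
{"method": "arm_command", "body": {"rows": [[[-0.08,0.02,0],0],[[-0.16,0.05,0],0],[[-0.18,0.05,0],0],[[-0.16,0.05,0],0],[[-0.1,0.02,0],0]], "claw": 0.6}}

```text
t: 23.9
eef_pos: [466.8, 105.2, 213.2]
tcp_rot: [-3.141, 0.0, 1.57]
ft_force: [1.1, 0.4, 0.7]
opening: 0.595
grip_force: 0.0
```

Emit:
{"method": "arm_command", "body": {"rows": [[[0,0,0],0],[[0,0,0],0],[[0,0,0],0],[[0,0,0],0],[[0,0,0],0]]}}

```text
t: 24.4
eef_pos: [466.0, 108.3, 213.6]
tcp_rot: [-3.142, -0.0, 1.573]
ft_force: [0.3, -0.8, -0.1]
opening: 0.598
grip_force: 0.0
```

Run:
```python
from h import *
p,d,c=shot("wrist"); W=world(d,c)
for k in ("lid_small",): print(k,disc(W,*things[k],3),disc(W,*things[k],6))
e=state()["eef_pos"]; m=(np.hypot(W[...,0]-e[0],W[...,1]-e[1])<25)&(abs(W[...,2]-45)<5); print(m.sum(),W[m].mean(0)); print(e)
```

```text
lid_small (array([463.8, 109.2,  43.2]), 4332, np.float64(16.1), np.float64(0.3)) (array([463.9, 109. ,  44.4]), 5139, np.float64(16.0), np.float64(0.2))
530 [464.07027552 109.74120046  44.24710818]
[466.00937907 108.20404306 213.63618643]
```

Emit:
{"method": "arm_command", "body": {"rows": [[[0.004,-0.008,0.1],0],[[0,0,0.15],0],[[0,0,0.15],0],[[0,0,0.15],0],[[0,0,0.11],0]]}}

```text
t: 24.95
eef_pos: [463.6, 108.9, 46.8]
tcp_rot: [-3.141, 0.0, 1.572]
ft_force: [1.1, -0.4, 0.2]
opening: 0.602
grip_force: 0.0
```

Emit:
{"method": "arm_command", "body": {"rows": [[[0,0,0.06],0],[[0,0,0.036],0],[[0,0,0.016],0],[[0,0,0],0],[[0,0,0],0]]}}

```text
t: 25.45
eef_pos: [464.6, 108.7, 21.3]
tcp_rot: [3.14, -0.0, 1.571]
ft_force: [-0.1, -0.2, 0.6]
opening: 0.6
grip_force: 0.0
```

Emit:
{"method": "arm_command", "body": {"rows": [[[0,0,0],0],[[0,0,0],0],[[0,0,0],0],[[0,0,0],0],[[0,0,0],0]], "claw": 0}}

```text
t: 25.95
eef_pos: [464.3, 108.6, 20.7]
tcp_rot: [3.141, -0.0, 1.571]
ft_force: [-0.1, 0.2, 2.8]
opening: 0.258
grip_force: 30.0
```

Emit:
{"method": "arm_command", "body": {"rows": [[[0,0,0],0],[[0,0,0],0],[[0,0,0],0],[[0,0,0],0],[[0,0,0],0]]}}

```text
t: 26.45
eef_pos: [464.3, 108.6, 20.7]
tcp_rot: [3.141, -0.0, 1.571]
ft_force: [0.0, -1.0, 4.9]
opening: 0.259
grip_force: 30.0
```

Emit:
{"method": "arm_command", "body": {"rows": [[[0,0,-0.03],0],[[0,0,-0.09],0],[[0,0,-0.14],0],[[0,0,-0.14],0],[[0,0,-0.08],0]]}}

```text
t: 26.95
eef_pos: [464.4, 108.6, 143.2]
tcp_rot: [3.139, -0.0, 1.571]
ft_force: [0.3, -0.2, -0.2]
opening: 0.256
grip_force: 30.0
```

Emit:
{"method": "arm_command", "body": {"rows": [[[0.08,-0.02,0],0],[[0.16,-0.045,0],0],[[0.18,-0.05,0],0],[[0.16,-0.045,0],0],[[0.093,-0.021,0],0]]}}

```text
t: 27.45
eef_pos: [417.5, 279.0, 141.0]
tcp_rot: [-3.141, -0.0, 1.573]
ft_force: [0.2, -0.3, -0.4]
opening: 0.255
grip_force: 30.0
```

Emit:
{"method": "arm_command", "body": {"rows": [[[0,0,0],0],[[0,0,0],0],[[0,0,0],0],[[0,0,0],0],[[0,0,0],0]]}}

```text
t: 27.95
eef_pos: [419.1, 276.0, 140.7]
tcp_rot: [-3.142, -0.0, 1.57]
ft_force: [-0.8, -0.4, -0.2]
opening: 0.258
grip_force: 30.0
```

Run:
```python
from h import *
p,d,c=shot("wrist"); W=world(d,c)
e=state()["eef_pos"]; print(e,disc(W,e[:2],45,e[2]-4,4), disc(W,*things["crock_small"],4))
q=W[(np.hypot(W[...,0]-e[0],W[...,1]-e[1])<43)&(abs(W[...,2]-e[2]+4)<4)]; print(np.linalg.lstsq(np.c_[q[:,:2]-e[:2],np.ones(len(q))],q[:,2],rcond=None)[0])
```

```text
[419.10245978 276.15831114 140.67259149] (array([418.3, 276.6,  44.3]), 11225, np.float64(135.9), np.float64(0.2)) (array([418.8, 277.5,  45.6]), 1412, np.float64(62.3), np.float64(0.1))
[-3.74669996e-03 -3.87386297e-03  1.36016058e+02]
```

Emit:
{"method": "arm_command", "body": {"rows": [[[0.003,0.001,0.04],0],[[0,0,0.07],0],[[0,0,0.06],0],[[0,0,0.04],0],[[0,0,0.01],0]]}}

```text
t: 28.5
eef_pos: [418.7, 277.2, 84.3]
tcp_rot: [-3.14, 0.001, 1.571]
ft_force: [-0.6, 0.7, -1.1]
opening: 0.255
grip_force: 30.0
```

Emit:
{"method": "arm_command", "body": {"rows": [[[0,0,0.006],0],[[0,0,0.006],0],[[0,0,0.005],0],[[0,0,0],0],[[0,0,0],0]]}}

```text
t: 29.0
eef_pos: [419.2, 277.6, 81.6]
tcp_rot: [3.141, -0.0, 1.571]
ft_force: [-0.4, -0.2, -1.7]
opening: 0.255
grip_force: 30.0
```

Emit:
{"method": "arm_command", "body": {"rows": [[[0,0,0.004],0],[[0,0,0.004],0],[[0,0,0.004],0],[[0,0,0],0],[[0,0,0],0]]}}

```text
t: 29.5
eef_pos: [419.1, 277.5, 78.4]
tcp_rot: [-3.142, -0.0, 1.571]
ft_force: [0.0, -0.2, -0.8]
opening: 0.257
grip_force: 30.0
```

Plug is inside freely; down the last bit.

Emit:
{"method": "arm_command", "body": {"rows": [[[0,0,0.002],0],[[0,0,0.002],0],[[0,0,0],0],[[0,0,0],0],[[0,0,0],0]]}}

```text
t: 30.0
eef_pos: [419.2, 277.6, 77.7]
tcp_rot: [3.141, -0.0, 1.571]
ft_force: [-2.3, -0.6, 5.7]
opening: 0.258
grip_force: 30.0
```

Emit:
{"method": "arm_command", "body": {"rows": [[[0,0,0],0],[[0,0,0],0],[[0,0,0],0],[[0,0,0],0],[[0,0,0],0]], "claw": 0.6}}

```text
t: 30.5
eef_pos: [419.1, 277.5, 77.3]
tcp_rot: [-3.142, -0.0, 1.571]
ft_force: [0.6, -0.3, -0.9]
opening: 0.582
grip_force: 0.0
```

Emit:
{"method": "arm_command", "body": {"rows": [[[0,0,-0.04],0],[[0,0,-0.12],0],[[0,0,-0.16],0],[[0,0,-0.14],0],[[0,0,-0.086],0]]}}

```text
t: 31.0
eef_pos: [419.4, 277.7, 217.2]
tcp_rot: [3.139, -0.002, 1.571]
ft_force: [-0.1, -0.5, -1.2]
opening: 0.598
grip_force: 0.0
```

Run:
```python
from h import *
p,d,c=shot("wrist"); W=world(d,c)
e=state()["eef_pos"]; print(e,disc(W,(419,277),45,75,4))
q=W[(np.hypot(W[...,0]-419,W[...,1]-277)<43)&(abs(W[...,2]-75)<5)]; print(np.linalg.lstsq(np.c_[q[:,:2]-[419,277],np.ones(len(q))],q[:,2],rcond=None)[0])
```

```text
[420.22243487 278.18737227 219.56703085] (array([418. , 278. ,  43.7]), 6519, np.float64(73.0), np.float64(0.3))
[-2.95552102e-03  1.72110214e-03  7.29996642e+01]
```

Emit:
{"method": "arm_command", "body": {"rows": [[[-0.08,0.026,0],0],[[-0.16,0.026,0],0],[[-0.18,0.026,0],0],[[-0.18,0.026,0],0],[[-0.18,0.026,0],0]]}}

```text
t: 31.55
eef_pos: [451.5, 80.9, 214.3]
tcp_rot: [3.141, -0.0, 1.572]
ft_force: [1.1, -0.2, 0.0]
opening: 0.596
grip_force: 0.0
```

Emit:
{"method": "arm_command", "body": {"rows": [[[-0.18,0.027,0],0],[[-0.18,0.027,0],0],[[-0.17,0.027,0],0],[[-0.12,0.027,0],0],[[-0.05,0.027,0],0]]}}

```text
t: 32.05
eef_pos: [485.6, -94.8, 214.1]
tcp_rot: [3.141, 0.0, 1.569]
ft_force: [0.1, 1.5, 0.2]
opening: 0.601
grip_force: 0.0
```

Emit:
{"method": "arm_command", "body": {"rows": [[[0,0,0],0],[[0,0,0],0],[[0,0,0],0],[[0,0,0],0],[[0,0,0],0]]}}

```text
t: 32.55
eef_pos: [485.4, -91.6, 214.0]
tcp_rot: [3.141, -0.0, 1.572]
ft_force: [-0.3, 0.1, -0.6]
opening: 0.6
grip_force: 0.0
```

Run:
```python
from h import *
p,d,c=shot("wrist"); W=world(d,c)
for k in ("lid_large",): print(k,disc(W,*things[k],4))
e=state()["eef_pos"]; m=(np.hypot(W[...,0]-e[0],W[...,1]-e[1])<25)&(abs(W[...,2]-45)<5); print(m.sum(),W[m].mean(0)); print(e)
```

```text
lid_large (array([485.1, -92.1,  64.7]), 11423, np.float64(16.1), np.float64(0.3))
528 [485.24465012 -91.33127383  44.22474931]
[485.47150046 -91.81163098 213.97767755]
```

The small lid is seated flat (its flange shows the same -2 mm depth bias as on the table). Descend on the large lid.

Emit:
{"method": "arm_command", "body": {"rows": [[[0,0,0.1],0],[[0,0,0.15],0],[[0,0,0.15],0],[[0,0,0.15],0],[[0,0,0.11],0]]}}

```text
t: 33.1
eef_pos: [485.0, -92.0, 47.0]
tcp_rot: [-3.141, -0.0, 1.572]
ft_force: [0.9, -0.4, -0.7]
opening: 0.598
grip_force: 0.0
```

Emit:
{"method": "arm_command", "body": {"rows": [[[0,0,0.06],0],[[0,0,0.036],0],[[0,0,0.017],0],[[0,0,0],0],[[0,0,0],0]]}}

```text
t: 33.6
eef_pos: [485.9, -92.5, 21.3]
tcp_rot: [3.14, 0.0, 1.571]
ft_force: [0.4, 0.1, -0.7]
opening: 0.601
grip_force: 0.0
```

Emit:
{"method": "arm_command", "body": {"rows": [[[0,0,0],0],[[0,0,0],0],[[0,0,0],0],[[0,0,0],0],[[0,0,0],0]], "claw": 0}}

```text
t: 34.1
eef_pos: [485.6, -92.5, 20.7]
tcp_rot: [3.141, 0.0, 1.571]
ft_force: [-0.5, -0.2, 2.8]
opening: 0.257
grip_force: 30.0
```

Emit:
{"method": "arm_command", "body": {"rows": [[[0,0,0],0],[[0,0,0],0],[[0,0,0],0],[[0,0,0],0],[[0,0,0],0]]}}

```text
t: 34.6
eef_pos: [485.6, -92.4, 20.7]
tcp_rot: [3.141, -0.0, 1.571]
ft_force: [-0.4, 0.6, 4.1]
opening: 0.253
grip_force: 30.0
```

Emit:
{"method": "arm_command", "body": {"rows": [[[0,0,-0.03],0],[[0,0,-0.09],0],[[0,0,-0.14],0],[[0,0,-0.14],0],[[0,0,-0.1],0]]}}

```text
t: 35.1
eef_pos: [485.5, -92.4, 147.9]
tcp_rot: [3.141, 0.0, 1.571]
ft_force: [0.5, -0.7, -1.1]
opening: 0.255
grip_force: 30.0
```

Emit:
{"method": "arm_command", "body": {"rows": [[[0.07,0.033,0],0],[[0.13,0.033,0],0],[[0.17,0.033,0],0],[[0.17,0.033,0],0],[[0.17,0.033,0],0]]}}

```text
t: 35.6
eef_pos: [526.5, 86.7, 145.9]
tcp_rot: [-3.141, -0.0, 1.571]
ft_force: [1.1, 0.2, -0.8]
opening: 0.261
grip_force: 30.0
```

Emit:
{"method": "arm_command", "body": {"rows": [[[0.17,0.034,0],0],[[0.17,0.034,0],0],[[0.17,0.034,0],0],[[0.17,0.034,0],0],[[0.17,0.034,0],0]]}}

```text
t: 36.1
eef_pos: [568.8, 299.4, 145.8]
tcp_rot: [-3.141, 0.0, 1.571]
ft_force: [1.8, 0.3, -0.9]
opening: 0.259
grip_force: 30.0
```

Emit:
{"method": "arm_command", "body": {"rows": [[[0.15,0.034,0],0],[[0.107,0.033,0],0],[[0,0,0],0],[[0,0,0],0],[[0,0,0],0]]}}

```text
t: 36.6
eef_pos: [585.5, 360.9, 145.6]
tcp_rot: [-3.141, 0.0, 1.571]
ft_force: [-0.1, 0.9, -2.0]
opening: 0.26
grip_force: 30.0
```

Emit:
{"method": "arm_command", "body": {"rows": [[[0,0,0],0],[[0,0,0],0],[[0,0,0],0],[[0,0,0],0],[[0,0,0],0]]}}

```text
t: 37.1
eef_pos: [585.8, 361.7, 145.7]
tcp_rot: [3.142, -0.0, 1.571]
ft_force: [-0.3, -0.2, -1.9]
opening: 0.259
grip_force: 30.0
```

Run:
```python
from h import *
p,d,c=shot("wrist","w6.png"); W=world(d,c)
e=state()["eef_pos"]; print(e,disc(W,e[:2],66,e[2]-4,4), disc(W,*things["crock_large"],4))
q=W[(np.hypot(W[...,0]-e[0],W[...,1]-e[1])<62)&(abs(W[...,2]-e[2]+4)<4)]; print(np.linalg.lstsq(np.c_[q[:,:2]-e[:2],np.ones(len(q))],q[:,2],rcond=None)[0])
```

```text
[585.81317237 361.79197045 145.67288598] (array([584.9, 362.8,  64.8]), 27813, np.float64(140.9), np.float64(0.5)) (array([585.7, 363. ,  66. ]), 454, np.float64(77.8), np.float64(0.1))
[-1.84463695e-03 -1.32396801e-03  1.41038088e+02]
```

Emit:
{"method": "arm_command", "body": {"rows": [[[0,0.002,0.03],0],[[0,0,0.06],0],[[0,0,0.05],0],[[0,0,0.03],0],[[0,0,0.008],0]]}}

```text
t: 37.65
eef_pos: [585.8, 361.6, 99.4]
tcp_rot: [-3.14, 0.001, 1.571]
ft_force: [-0.8, 1.2, -1.0]
opening: 0.259
grip_force: 30.0
```

Emit:
{"method": "arm_command", "body": {"rows": [[[0,0,0.006],0],[[0,0,0.006],0],[[0,0,0.005],0],[[0,0,0],0],[[0,0,0],0]]}}

```text
t: 38.15
eef_pos: [586.4, 361.9, 97.2]
tcp_rot: [3.141, -0.0, 1.571]
ft_force: [0.6, -0.3, -0.9]
opening: 0.258
grip_force: 30.0
```

Emit:
{"method": "arm_command", "body": {"rows": [[[0,0,0.004],0],[[0,0,0.004],0],[[0,0,0.002],0],[[0,0,0],0],[[0,0,0],0]]}}

```text
t: 38.65
eef_pos: [586.3, 361.9, 94.4]
tcp_rot: [-3.142, -0.0, 1.571]
ft_force: [-0.3, -0.4, -1.1]
opening: 0.259
grip_force: 30.0
```

Emit:
{"method": "arm_command", "body": {"rows": [[[0,0,0.002],0],[[0,0,0.002],0],[[0,0,0],0],[[0,0,0],0],[[0,0,0],0]]}}

```text
t: 39.15
eef_pos: [586.4, 361.9, 93.8]
tcp_rot: [3.141, -0.0, 1.571]
ft_force: [-1.4, -1.6, 5.5]
opening: 0.256
grip_force: 30.0
```

Emit:
{"method": "arm_command", "body": {"rows": [[[0,0,0],0],[[0,0,0],0],[[0,0,0],0],[[0,0,0],0],[[0,0,0],0]], "claw": 0.6}}

```text
t: 39.65
eef_pos: [586.3, 361.9, 93.3]
tcp_rot: [-3.142, -0.0, 1.571]
ft_force: [0.6, -1.2, -0.4]
opening: 0.586
grip_force: 0.0
```

Emit:
{"method": "arm_command", "body": {"rows": [[[0,0,-0.04],0],[[0,0,-0.12],0],[[0,0,-0.14],0],[[0,0,-0.12],0],[[0,0,-0.06],0]]}}

```text
t: 40.15
eef_pos: [586.9, 362.2, 217.4]
tcp_rot: [3.138, -0.002, 1.571]
ft_force: [0.1, 0.8, 0.5]
opening: 0.599
grip_force: 0.0
```

Run:
```python
from h import *
p,d,c=shot("wrist"); W=world(d,c)
e=state()["eef_pos"]; print(e,disc(W,(586,362),66,91,4))
q=W[(np.hypot(W[...,0]-586,W[...,1]-362)<62)&(abs(W[...,2]-90)<5)]; print(np.linalg.lstsq(np.c_[q[:,:2]-[586,362],np.ones(len(q))],q[:,2],rcond=None)[0])
```

```text
[587.32725095 362.40239661 218.91081693] (array([585.3, 362.3,  64.7]), 16741, np.float64(89.1), np.float64(0.2))
[-1.24038843e-03 -1.83024402e-04  8.91184245e+01]
```

Emit:
{"method": "arm_command", "body": {"rows": [[[-0.08,0.03,0],0],[[-0.17,0.066,0],0],[[-0.18,0.07,0],0],[[-0.17,0.066,0],0],[[-0.09,0.032,0],0]]}}

```text
t: 40.7
eef_pos: [653.3, 186.1, 213.2]
tcp_rot: [-3.142, 0.0, 1.569]
ft_force: [0.3, 0.8, 1.2]
opening: 0.598
grip_force: 0.0
```

Emit:
{"method": "arm_command", "body": {"rows": [[[0,0,0],0],[[0,0,0],0],[[0,0,0],0],[[0,0,0],0],[[0,0,0],0]]}}

```text
t: 41.2
eef_pos: [652.0, 190.4, 213.4]
tcp_rot: [-3.142, -0.0, 1.573]
ft_force: [0.4, -0.3, 0.0]
opening: 0.601
grip_force: 0.0
```

Run:
```python
from h import *
p,d,c=shot("wrist"); W=world(d,c)
print(disc(W,*things["crock_mid"],4),state()["eef_pos"])
```

```text
(array([652.4, 188.4,  56.3]), 3539, np.float64(70.3), np.float64(0.1)) [652.09496621 190.26219985 213.41752525]
```

Emit:
{"method": "arm_command", "body": {"rows": [[[-0.06,-0.04,0],0],[[-0.13,-0.07,0],0],[[-0.17,-0.08,0],0],[[-0.17,-0.08,0],0],[[-0.17,-0.08,0],0]]}}

```text
t: 41.75
eef_pos: [564.0, 13.5, 213.5]
tcp_rot: [3.141, -0.0, 1.572]
ft_force: [0.7, -0.8, -0.1]
opening: 0.606
grip_force: 0.0
```

Emit:
{"method": "arm_command", "body": {"rows": [[[-0.17,-0.08,0],0],[[-0.17,-0.08,0],0],[[-0.17,-0.08,0],0],[[-0.17,-0.08,0],0],[[-0.17,-0.08,0],0]]}}

```text
t: 42.25
eef_pos: [464.2, -199.4, 213.7]
tcp_rot: [3.141, 0.0, 1.572]
ft_force: [0.8, -1.7, -0.9]
opening: 0.599
grip_force: 0.0
```

Emit:
{"method": "arm_command", "body": {"rows": [[[-0.14,-0.08,0],0],[[-0.1,-0.06,0],0],[[-0.044,-0.022,0],0],[[0,0,0],0],[[0,0,0],0]]}}

```text
t: 42.75
eef_pos: [425.1, -268.5, 213.4]
tcp_rot: [3.141, -0.0, 1.571]
ft_force: [0.7, 0.1, -0.0]
opening: 0.6
grip_force: 0.0
```

Emit:
{"method": "arm_command", "body": {"rows": [[[0,0,0],0],[[0,0,0],0],[[0,0,0],0],[[0,0,0],0],[[0,0,0],0]]}}

```text
t: 43.25
eef_pos: [424.7, -269.0, 213.3]
tcp_rot: [3.142, -0.0, 1.572]
ft_force: [-0.0, 0.0, -0.5]
opening: 0.6
grip_force: 0.0
```

Run:
```python
from h import *
p,d,c=shot("wrist"); W=world(d,c)
print(disc(W,*things["lid_mid"],4),state()["eef_pos"])
```

```text
(array([ 423.5, -269.7,   54.2]), 7850, np.float64(16.0), np.float64(0.2)) [ 424.65021379 -269.10355503  213.34073712]
```

Crock mid is at (652.4, 188.4) and the mid lid at (423.5, -269.7). Gripping the lid.

Emit:
{"method": "arm_command", "body": {"rows": [[[-0.001,-0.003,0.1],0],[[0,0,0.15],0],[[0,0,0.15],0],[[0,0,0.15],0],[[0,0,0.11],0]]}}

```text
t: 43.8
eef_pos: [423.4, -269.1, 46.4]
tcp_rot: [-3.141, -0.001, 1.571]
ft_force: [0.2, -0.5, -0.3]
opening: 0.603
grip_force: 0.0
```

Emit:
{"method": "arm_command", "body": {"rows": [[[0,0,0.06],0],[[0,0,0.035],0],[[0,0,0.015],0],[[0,0,0],0],[[0,0,0],0]]}}

```text
t: 44.3
eef_pos: [424.2, -269.7, 21.6]
tcp_rot: [3.141, 0.001, 1.571]
ft_force: [-0.3, -0.0, 0.7]
opening: 0.598
grip_force: 0.0
```

Emit:
{"method": "arm_command", "body": {"rows": [[[0,0,0],0],[[0,0,0],0],[[0,0,0],0],[[0,0,0],0],[[0,0,0],0]], "claw": 0}}

```text
t: 44.8
eef_pos: [423.9, -269.5, 21.0]
tcp_rot: [3.141, 0.0, 1.571]
ft_force: [-0.2, 0.2, 2.3]
opening: 0.256
grip_force: 30.0
```

Emit:
{"method": "arm_command", "body": {"rows": [[[0,0,0],0],[[0,0,0],0],[[0,0,0],0],[[0,0,0],0],[[0,0,0],0]]}}

```text
t: 45.3
eef_pos: [423.9, -269.5, 20.9]
tcp_rot: [3.141, 0.0, 1.571]
ft_force: [-0.8, 0.2, 4.3]
opening: 0.257
grip_force: 30.0
```

Emit:
{"method": "arm_command", "body": {"rows": [[[0,0,-0.03],0],[[0,0,-0.09],0],[[0,0,-0.14],0],[[0,0,-0.14],0],[[0,0,-0.1],0]]}}

```text
t: 45.8
eef_pos: [423.9, -269.5, 148.1]
tcp_rot: [3.141, 0.001, 1.571]
ft_force: [0.5, -0.0, -1.0]
opening: 0.259
grip_force: 30.0
```

Emit:
{"method": "arm_command", "body": {"rows": [[[0.06,0.04,0],0],[[0.13,0.07,0],0],[[0.17,0.08,0],0],[[0.17,0.08,0],0],[[0.17,0.08,0],0]]}}

```text
t: 46.3
eef_pos: [511.5, -92.7, 146.2]
tcp_rot: [-3.141, -0.0, 1.571]
ft_force: [-0.3, -0.2, -0.5]
opening: 0.257
grip_force: 30.0
```

Emit:
{"method": "arm_command", "body": {"rows": [[[0.17,0.08,0],0],[[0.17,0.08,0],0],[[0.17,0.08,0],0],[[0.17,0.08,0],0],[[0.17,0.08,0],0]]}}

```text
t: 46.8
eef_pos: [611.4, 120.1, 146.1]
tcp_rot: [-3.141, 0.0, 1.571]
ft_force: [1.1, -0.4, -0.1]
opening: 0.261
grip_force: 30.0
```

Emit:
{"method": "arm_command", "body": {"rows": [[[0.14,0.08,0],0],[[0.1,0.06,0],0],[[0.042,0.025,0],0],[[0,0,0],0],[[0,0,0],0]]}}

```text
t: 47.3
eef_pos: [651.7, 187.7, 145.7]
tcp_rot: [-3.141, 0.0, 1.571]
ft_force: [-0.5, -0.2, -0.9]
opening: 0.255
grip_force: 30.0
```

Emit:
{"method": "arm_command", "body": {"rows": [[[0,0,0],0],[[0,0,0],0],[[0,0,0],0],[[0,0,0],0],[[0,0,0],0]]}}

```text
t: 47.8
eef_pos: [652.4, 188.5, 146.0]
tcp_rot: [3.141, -0.0, 1.571]
ft_force: [0.3, -0.6, 0.0]
opening: 0.263
grip_force: 30.0
```

Run:
```python
from h import *
p,d,c=shot("wrist"); W=world(d,c)
e=state()["eef_pos"]; print(e,disc(W,e[:2],55.5,e[2]-4,4), disc(W,*things["crock_mid"],4))
```

```text
[652.38772549 188.50438173 145.96232614] (array([651.5, 188.4,  54.6]), 18535, np.float64(141.0), np.float64(0.2)) (array([652.5, 188.8,  55.9]), 1147, np.float64(70.2), np.float64(0.1))
```

Emit:
{"method": "arm_command", "body": {"rows": [[[0.001,0.002,0.04],0],[[0,0,0.07],0],[[0,0,0.055],0],[[0,0,0.035],0],[[0,0,0.008],0]]}}

```text
t: 48.35
eef_pos: [652.4, 188.8, 92.3]
tcp_rot: [-3.14, 0.0, 1.571]
ft_force: [-0.3, -0.0, -0.6]
opening: 0.257
grip_force: 30.0
```

Emit:
{"method": "arm_command", "body": {"rows": [[[0,0,0.006],0],[[0,0,0.006],0],[[0,0,0.005],0],[[0,0,0],0],[[0,0,0],0]]}}

```text
t: 48.85
eef_pos: [653.0, 188.9, 89.9]
tcp_rot: [3.141, -0.0, 1.571]
ft_force: [0.5, -0.2, 0.2]
opening: 0.263
grip_force: 30.0
```

Emit:
{"method": "arm_command", "body": {"rows": [[[0,0,0.004],0],[[0,0,0.004],0],[[0,0,0.002],0],[[0,0,0],0],[[0,0,0],0]]}}

```text
t: 49.35
eef_pos: [652.9, 188.9, 87.1]
tcp_rot: [3.142, -0.0, 1.571]
ft_force: [1.1, -0.5, -0.9]
opening: 0.259
grip_force: 30.0
```

Emit:
{"method": "arm_command", "body": {"rows": [[[0,0,0.003],0],[[0,0,0.002],0],[[0,0,0.001],0],[[0,0,0],0],[[0,0,0],0]]}}

```text
t: 49.85
eef_pos: [652.9, 188.9, 86.0]
tcp_rot: [3.141, -0.0, 1.571]
ft_force: [-1.9, 0.1, 5.2]
opening: 0.258
grip_force: 30.0
```

Contact at the seated height. Release, rise, back off and check.

Emit:
{"method": "arm_command", "body": {"rows": [[[0,0,0],0],[[0,0,0],0],[[0,0,0],0],[[0,0,0],0],[[0,0,0],0]], "claw": 0.6}}

```text
t: 50.35
eef_pos: [652.9, 188.9, 85.5]
tcp_rot: [-3.141, -0.0, 1.571]
ft_force: [-0.2, -0.1, -0.3]
opening: 0.583
grip_force: 0.0
```

Emit:
{"method": "arm_command", "body": {"rows": [[[0,0,-0.04],0],[[0,0,-0.12],0],[[0,0,-0.15],0],[[0,0,-0.13],0],[[0,0,-0.06],0]]}}

```text
t: 50.85
eef_pos: [653.7, 189.1, 215.0]
tcp_rot: [3.137, -0.001, 1.571]
ft_force: [0.2, -0.3, -0.8]
opening: 0.599
grip_force: 0.0
```

Emit:
{"method": "arm_command", "body": {"rows": [[[-0.08,-0.03,0],0],[[-0.15,-0.06,0],0],[[-0.17,-0.06,0],0],[[-0.17,-0.06,0],0],[[-0.17,-0.06,0],0]]}}

```text
t: 51.35
eef_pos: [584.7, 2.5, 211.5]
tcp_rot: [3.141, 0.0, 1.572]
ft_force: [0.5, 0.1, 0.4]
opening: 0.601
grip_force: 0.0
```

Emit:
{"method": "arm_command", "body": {"rows": [[[-0.17,-0.06,0],0],[[-0.15,-0.06,0],0],[[-0.08,-0.03,0],0],[[0,0,0],0],[[0,0,0],0]]}}

```text
t: 51.85
eef_pos: [548.2, -96.2, 211.3]
tcp_rot: [3.141, -0.0, 1.57]
ft_force: [-0.1, -0.2, 0.0]
opening: 0.596
grip_force: 0.0
```

Run:
```python
from h import *
p,d,c=shot("top"); W=world(d,c)
for k,r in (("crock_large",66),("crock_mid",55.5),("crock_small",45)):
    xy,_,H=things[k]; print(k,disc(W,xy,r,H+11,5))
    q=W[(np.hypot(W[...,0]-xy[0],W[...,1]-xy[1])<r-6)&(abs(W[...,2]-H-11)<7)]; print(np.linalg.lstsq(np.c_[q[:,:2]-xy,np.ones(len(q))],q[:,2],rcond=None)[0].round(3))
print([r["position"] for r in models.mark_of("top","salt_shaker")][:1])
i=cv2.resize(np.ascontiguousarray(p[100:280,120:330]),None,fx=3,fy=3); cv2.imwrite('pics/end.png',i[:,:,::-1])
```

```text
crock_large (array([585.4, 358.9,  65.2]), 1087, np.float64(90.9), np.float64(0.7))
[-5.0000e-03  1.0000e-03  9.1059e+01]
crock_mid (array([651.7, 185.7,  54.7]), 739, np.float64(83.1), np.float64(0.5))
[3.0000e-03 1.0000e-03 8.3095e+01]
crock_small None
[0. 0. 0.]
[[689.2, 8.8, -0.8]]
```

View pics/end.png

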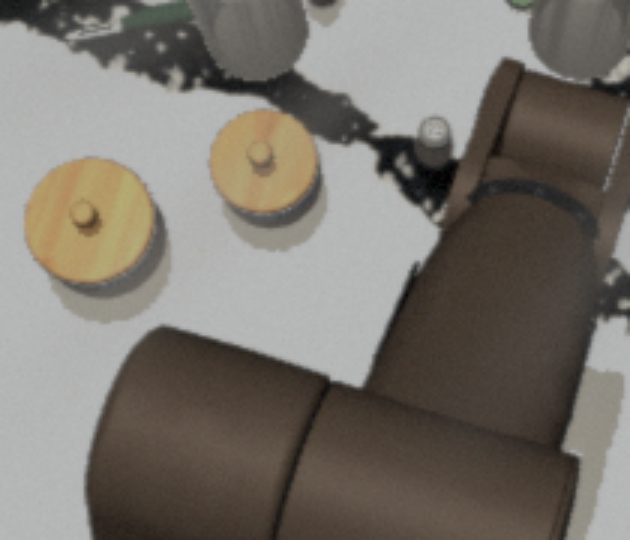

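The final view shows the large lid at (90,220) and the mid lid at (265,160), both level at the exact seated height, with the shaker upright at (433,140). The arm hides the small crock, but I checked its lid as seated right after release.

```bash
python3 -c "
from cell import env; print(env.job_done())"
```

```text
the job is handed in; nothing more can be done
None
```

The job is handed in at about 52 s of the 122 s allowed: both weights lie flat in their crocks, all three lids measured level at seated height (the small one only right after release, as the arm hid it in the last view), and I saw no sign that the crocks or shaker had moved.

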